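# Open the child-resistant bottle at the bench

### The arm

A 6-joint arm with a two-finger parallel gripper is mounted at the origin on the work surface. World frame = base frame: x ahead of the robot, y to its left, z up, the work surface at z = 0. Lengths are in mm, angles in rad, forces in N, time in s.
With the tool pointing down it reaches from about 350 to 975 mm from the base axis. Payload 7.1 kg.
Tool frame: the origin (TCP) lies on the centre line of the jaws, within the pads' length; the fingertips stand 8 mm ahead of it and the grasp point (between the pads) lies 11 mm behind it; z points along the fingers, x is the direction in which the jaws open and shut, and the axes are right-handed (so a half turn about z gives the same grasp; the last joint's range is limited). The gripper opens to 88 mm and grips with 3 to 60 N. Pads are 20 mm wide; open, the fingers measure 115 mm over their backs; the gripper's body (75 mm by 178 mm) begins 61 mm behind the grasp point.
Start: joints at [1.147, 0.423, 1.63, -0, 1.089, -0.019], TCP at [246.114, 574.484, 202.075] pointing down, gripper open.
Joint ranges: [-3, 3], [-0.9, 2.11], [0.09, 2.58], [-1.31, 4.45], [0.11, 2.69], [-2.54, 2.54]. Speed limits (rad/s): [2.39, 2.39, 3.01, 3.14, 3.14, 3.14].

### API

Orientations are given as a rotation vector (axis times angle).
In Python, from workcell import ctrl gives the robot as it stands.
- The arm moves only by the shell command python3 -m handwheel 'ROWS'. ROWS is JSON, a list of rows, each a list of 3 entries, a list of its own where there are three numbers: the turn, a rotation vector about the tool's x, y, z in rad, then the shift along the tool's x, y, z in mm, then the opening, from 0 (shut) to 1 (fully open). In form: [[[ax, ay, az], [tx, ty, tz], jaw], ...]. A call has exactly 10 rows; each row shifts and turns the pose as measured when the row begins, along the tool's axes as they then stand; what a row does not reach is not made up. A row lasts 1/12 s, in which the tool goes at most 41.7 mm and 7.16 degrees, less where a joint would pass 70% of its speed; a pose out of reach is approached as far as the arm can. A call with a gripper value outside its range is refused whole. The fingers move at their own pace and stop on an object; the grip force is fixed at half the most. Time passes only in rows, so rows that do not move let the fingers close, or fill a call up. It gives the time, the measured TCP pose, the force and the opening at its end, in the units of the state.
- ctrl.get_obs(): the state, without advancing time (a new reading comes with each control period).
- ctrl.get_image(name): name is "scene" or "top" or "wrist"; returns a dict with "pixels" (384x512x3 uint8, red, green, blue), "camera_matrix" (3x3 intrinsics, pixels), "rvec" (rotation vector, rad) and "tvec" (3), from world to camera coordinates, as OpenCV has them. Camera axes: x right, y down, z forward; pixel columns grow to the right and rows downward; lengths in mm; the calibration is good to about 2 mm. A picture is of the moment at which its call begins. There is no depth.
- ctrl.close_job(): hands the job in, once; it reports no verdict.
Trained networks look in a picture, given as the dict that the camera call returned (one of the last four; its "shot" number tells which), for a name from the list of things; names that differ only in an ending like _2 or _b are one class to them, and where a whole thing is asked for, a point or a joint stands for the part that bears it (a point fixed in the world has none). Each returns a list of dicts, best first, with "score" (0 to 1); they miss things now and then, are a little off and sometimes report something else, mostly with a low value. They report only what shows in the picture. A call takes as long as a camera call. They do not tell look-alikes from the thing itself.
- ctrl.look_for(picture, query): "position" ([x, y, z] in mm, in the coordinates of the camera as it stood for that picture, good to about 4 mm: the middle of the surface that is visible of it).
- ctrl.spot_point(picture, query): "position" ([x, y, z] in mm, in the coordinates of the camera as it stood for that picture, good to about 4 mm: a listed point, or the origin of a listed thing).
The state is a dict: "t": time; "qpos": joint angles; "qvel": joint speeds; "joint_torque": joint torques, N m; "ee_pos": TCP position; "orientation": TCP orientation; "ft_force": force on the tool from outside, world axes, zero at the start; "moment": the same for the moment, N m; "width": finger opening in mm.
Only numpy, scipy, OpenCV 4.12 (cv2) and the standard library are available. Lean on these libraries where they do the work, as an engineer would, in place of code of your own. Each camera call takes 0.05 s, during which the arm holds its last target.

### The job

Open the square white bottle that stands in the wooden holder: press its child-resistant cap down and keep it down while you turn it anticlockwise past its ridge, then lift the cap off. Set the cap down gently in the shallow round steel dish, letting go only once it is down, and do not knock over the amber bottle or the jar.

Things in the scene. Friction and masses are not known exactly. Their poses are not given: they have to be found in the camera images.
- cap_center (a point): Centre (on the axis, half-way up) of the child-resistant cap: a loose black fluted plastic cylinder, 46 mm in diameter, 34 mm high, about 40 g, z towards its closed top. It starts locked on the neck of the square bottle, its x within 0.1 rad of the neck's x: two ledges inside it hook under two lugs of the neck, so it cannot be pulled off, and a ridge 5 mm high beside each ledge blocks turning.
- cap_top (a point): Centre of the cap's flat closed top, 17 mm above its centre. Unlocking: pressed down 5 mm or more (7 mm is good, bottoms at 9 mm) the cap can turn anticlockwise seen from above, not clockwise. Past 0.95 rad (55 deg) it is over the ridge and the press may be let up; it lifts straight off anywhere from 1.0 to 1.85 rad (1.4 is good); a stop ends the turn at 1.95. Any grip yaw will do, one grasp is enough.
- neck (a point): Centre of the rim of the bottle's neck, 150 mm above the bench, 4 mm above the locked cap's centre; z up, x and y turn with the bottle. White bottle 72 mm square, stuck fast in a plywood holder 96 mm square, 42 mm high, screwed to the bench: neither moves or turns. Neck 30 mm in diameter; the shoulder is 11 mm below the lower edge of the locked cap.
- insert (a joint): Sprung grey pouring insert in the neck, under the cap: 0 when up (cap locked or off), grows in m as the cap is pressed down, 0.009 when the cap bottoms on the rim. Pressing takes about 5 N at first, 9 N at 5 mm, 10.5 N at 7 mm.
- dish_floor (a point): Centre of the inner floor of a shallow round steel dish, fixed to the bench; the floor is 3 mm above the bench and about 120 mm across, the rim 150 mm across and 16 mm above the bench. The cap's centre is 17 mm above this point when it stands in the dish.
- round_bottle: Amber round bottle, 62 mm in diameter, 165 mm high, standing loose in the same row as the square bottle; origin at the centre of its underside, z up. Not to be knocked over.
- jar: Clear, slightly milky round jar with a steel lid, 76 mm in diameter, 110 mm high, standing loose in the same row as the square bottle; origin at the centre of its underside, z up. Not to be knocked over.
Mind the look-alikes: they are no part of the job. There is more than one size of the part that bears cap_center; the job needs the middle-sized. Of the things shaped like the part that bears dish_floor, the bare steel one is meant.

How it is judged (in metres and radians):
On the way, in this order (a step that is already met when the one before it is completed fails the run):
1. the locked cap is pressed down at least 3 mm (value of joint insert above 0.003 m and angle between the x axis of cap_center and the x axis of neck, either way round below 0.3 rad and horizontal distance between cap_center and neck below 0.006 m and z of cap_center in the frame of neck below 0.008 m), for 0.05 s.
2. the cap, still on the neck, has been turned at least 0.8 rad from where it was locked (angle between the x axis of cap_center and the x axis of neck, either way round above 0.8 rad and horizontal distance between cap_center and neck below 0.006 m and z of cap_center in the frame of neck below 0.008 m), for 0.1 s.
3. the cap, still held by the fingers, is down in the dish: its centre within 55 mm of the dish centre, under 35 mm above its floor (contact force between the fingers and cap above 0.5 N and horizontal distance between cap_center and dish_floor below 0.055 m and z of cap_center in the frame of dish_floor between 0.005 and 0.035 m), for 0.05 s.
At the end, for the whole second after the job is handed in: the cap lies at rest in the dish, any way up, let go: its centre less than 55 mm from the dish's centre (level) and less than 35 mm above its floor (horizontal distance between cap_center and dish_floor below 0.055 m and z of cap_center in the frame of dish_floor between 0.005 and 0.035 m and linear speed of cap below 0.02 m/s); the robot touches nothing.
It fails at once if the amber bottle or the jar is knocked over (tilted more than 0.5 rad) (angle between any of round_bottle, jar's own z axis and vertical above 0.5 rad).
It also fails if it takes over 43 s, if anything falls off the work surface, if the arm or the gripper's body presses on something with over 40 N, if the wrist force passes 120 N, or if a joint passes its speed limit or range.

## Working session

There is one attempt and no reset: what is moved stays moved. The work goes in short steps, Python scripts to look and compute and a shell command to move; the robot and the scene stay as the last step left them, time stands still between calls to the robot, and variables do not carry over. Pictures are saved under pics/ and viewed, and the job is handed in when it is done.

```bash
mkdir -p pics
cat > h.py <<'E'
import numpy as np, cv2
from workcell import ctrl
def shot(name,fn):
    p=ctrl.get_image(name); cv2.imwrite('pics/'+fn,p['pixels'][:,:,::-1]); return p
def w(p,x):
    R=cv2.Rodrigues(np.array(p['rvec'],float))[0]; return R.T@(np.array(x)-np.array(p['tvec']).ravel())
def px(p,X):
    return cv2.projectPoints(np.array([X],float),np.array(p['rvec'],float),np.array(p['tvec'],float),np.array(p['camera_matrix']),None)[0].ravel()
E
python3 - <<'E'
from h import *
np.set_printoptions(precision=1,suppress=True)
for n in ['scene','top']:
    p=shot(n,n+'1.png')
    for q in ['cap_center','neck','dish_floor','round_bottle','jar']:
        for d in ctrl.spot_point(p,q)[:4]:
            X=w(p,d['position']); print(n,q,round(d['score'],2),X,px(p,X))
o=ctrl.get_obs(); print({k:np.round(o[k],3) for k in o})
E
```

```text
scene cap_center 0.79 [675.3 318.3  14.3] [353.4 281.8]
scene cap_center 0.77 [342.3 480.9  24.5] [363.2 163.5]
scene neck 0.89 [640.3 205.5 151.1] [305.9 247. ]
scene dish_floor 0.83 [429.1 183.6   1.4] [268.9 213.1]
scene dish_floor 0.7 [212.6 292.4   0.8] [285.7 150. ]
scene round_bottle 0.89 [637.4  -2.3   1.6] [212.7 300.8]
scene jar 0.56 [ 638.2 -182.6    0.5] [132.1 319.9]
top cap_center 0.73 [346.9 480.8  22.7] [153.2 215.3]
top cap_center 0.49 [671.9 316.8  13.6] [206.9 116.5]
top neck 0.68 [632.8 197.7 150.4] [240.4 118.2]
top dish_floor 0.74 [423.8 188.3   6.4] [245.1 192.6]
top dish_floor 0.58 [211.4 292.9   7.4] [211.4 258.5]
top round_bottle 0.86 [633.2  -2.5   1.4] [304.2 129.6]
top jar 0.75 [ 642.7 -182.5   -0. ] [359.2 127.2]
{'t': np.float64(0.6), 'qpos': array([ 1.1,  0.4,  1.6,  0. ,  1.1, -0. ]), 'qvel': array([ 0., -0.,  0., -0., -0., -0.]), 'joint_torque': array([  0. , -54.4, -27.4,   0.1,   0. ,  -0. ]), 'ee_pos': array([246.1, 574.5, 202.1]), 'orientation': array([-2.6, -1.7, -0. ]), 'ft_force': array([ 0.3, -0.2,  0.8]), 'moment': array([ 0., -0.,  0.]), 'width': np.float64(87.489)}
```

View pics/scene1.png

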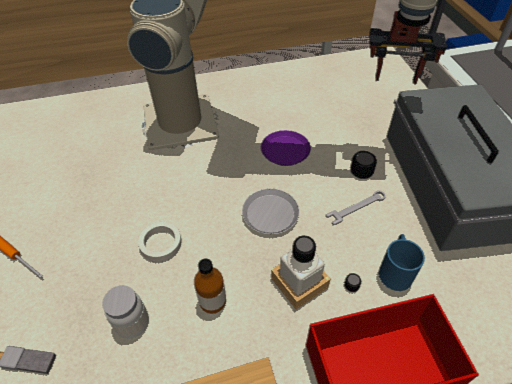

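View pics/top1.png

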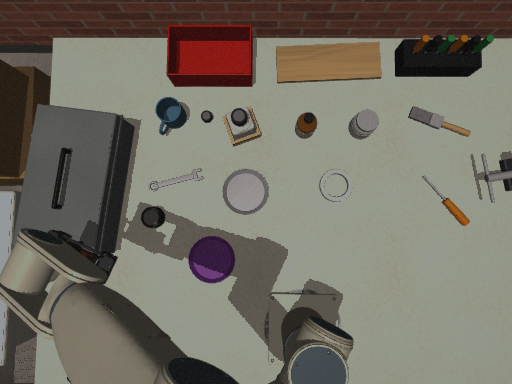

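The middle-sized cap is the one on the square bottle: scene px (304,247), world about (636,202,150). The bare steel dish is at scene px (270,212), world about (426,186). The purple dish and the loose large and small caps are decoys. I'll move above the bottle.

```bash
python3 -m handwheel '[[[0,0,0],[-13,36,-7],1],[[0,0,0],[-13,36,-7],1],[[0,0,0],[-13,36,-7],1],[[0,0,0],[-13,36,-7],1],[[0,0,0],[-13,36,-7],1],[[0,0,0],[-13,36,-7],1],[[0,0,0],[-13,36,-7],1],[[0,0,0],[-13,36,-7],1],[[0,0,0],[-13,36,-5],1],[[0,0,0],[-13,36,-5],1]]'
cat >> h.py <<'E'
from scipy.spatial.transform import Rotation as Ro
def to(target):
    o=ctrl.get_obs(); R=Ro.from_rotvec(o['orientation']).as_matrix()
    x=R[:,0]; print('pos',np.round(o['ee_pos'],1),'yaw',round(np.arctan2(x[1],x[0]),3),'z',np.round(R[:,2],3),'q6',np.round(o['qpos'][5],3),'w',round(o['width'],1),'F',np.round(o['ft_force'],1),'t',o['t'])
    print('tool delta',np.round(R.T@(np.array(target)-o['ee_pos']),1))
E
python3 -c "
from h import *
to([636,202,260])"
```

```text
t: 1.43
ee_pos: [532.3, 308.2, 270.2]
orientation: [-2.61, -1.746, -0.001]
ft_force: [0.1, 0.1, 0.1]
width: 88.0
pos [532.3 308.2 270.2] yaw 1.179 z [-0.     0.001 -1.   ] q6 -0.675 w 88.0 F [0.1 0.1 0.1] t 1.4333
tool delta [-58.6 136.4  10. ]
```

```bash
python3 -m handwheel '[[[0,0,0],[-14,34,2],1],[[0,0,0],[-14,34,2],1],[[0,0,0],[-14,34,2],1],[[0,0,0],[-14,34,2],1],[[0,0,0.12],[0,0,0],1],[[0,0,0.12],[0,0,0],1],[[0,0,0.12],[0,0,0],1],[[0,0,0.12],[0,0,0],1],[[0,0,0.12],[0,0,0],1],[[0,0,0.12],[0,0,0],1]]'
python3 -c "
from h import *
to([636,202,260])
np.set_printoptions(precision=1,suppress=True)
for n in ['wrist','top','scene']:
    p=shot(n,n+'2.png')
    for q in ['cap_center','cap_top','neck']:
        for d in ctrl.spot_point(p,q)[:3]:
            X=w(p,d['position']); print(n,q,round(d['score'],2),X,px(p,X))
"
```

```text
t: 2.27
ee_pos: [649.3, 188.7, 263.5]
orientation: [-3.069, -0.67, -0.009]
ft_force: [0.4, -0.4, -0.4]
width: 88.1
pos [649.3 188.7 263.5] yaw 0.43 z [ 0.006  0.002 -1.   ] q6 -0.165 w 88.1 F [ 0.4 -0.4 -0.4] t 2.2667
tool delta [ -6.6 -17.6   3.4]
wrist cap_center 0.88 [676.4 319.3  13.4] [305.9  90.5]
wrist cap_center 0.8 [641.  202.  145.6] [253.4 166.6]
wrist cap_top 0.81 [637.5 202.8 162.9] [250.7 167.9]
wrist cap_top 0.69 [677.3 317.8  23.8] [307.3  91.2]
top cap_center 0.63 [347.  482.7  25.3] [152.3 215.3]
top cap_center 0.49 [670.9 318.6  15.2] [206.2 116.7]
top cap_top 0.63 [345.3 485.1  48.5] [149.5 215.7]
top cap_top 0.39 [669.3 318.   26.4] [205.9 116.3]
top cap_top 0.2 [ 639.5 -180.2   -2.5] [358.3 128.4]
top neck 0.72 [ 639.5 -181.7   -1.4] [358.9 128.3]
scene cap_center 0.94 [639. 204. 143.] [304.8 248.7]
scene cap_center 0.65 [674.2 315.1  12.7] [351.8 282. ]
scene cap_top 0.79 [638.9 200.3 161.6] [303.7 244.2]
scene cap_top 0.59 [337.6 477.   44.8] [362.5 157.5]
scene neck 0.92 [640.6 202.  150.7] [304.3 247.6]
```

View pics/wrist2.png

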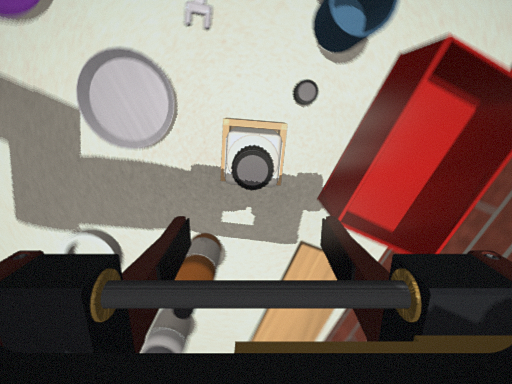

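Wrist view: the cap top is at px (252,167), with the bottle squared to the tool. All the estimates agree on about (638.5,202). I'll centre over it and descend part-way.

```bash
python3 -m handwheel '[[[0,0,0],[-4,-16,0],1],[[0,0,0],[0,0,0],1],[[0,0,0],[0,0,15],1],[[0,0,0],[0,0,20],1],[[0,0,0],[0,0,20],1],[[0,0,0],[0,0,10],1],[[0,0,0],[0,0,0],1],[[0,0,0],[0,0,0],1],[[0,0,0],[0,0,0],1],[[0,0,0],[0,0,0],1]]'
python3 -c "
from h import *
np.set_printoptions(precision=1,suppress=True)
to([638.5,202,139])
for n in ['wrist','scene']:
    p=shot(n,n+'3.png')
    for q in ['cap_center','cap_top','neck']:
        for d in ctrl.spot_point(p,q)[:3]:
            X=w(p,d['position']); print(n,q,round(d['score'],2),X,px(p,X))
"
```

```text
t: 3.7
ee_pos: [638.3, 206.5, 200.0]
orientation: [-3.064, -0.688, -0.018]
ft_force: [0.5, 0.2, -0.3]
width: 87.8
pos [638.3 206.5 200. ] yaw 0.442 z [ 0.  0. -1.] q6 -0.147 w 87.8 F [ 0.5  0.2 -0.3] t 3.7
tool delta [-2.5  4.1 61. ]
wrist cap_center 0.97 [675.3 319.1  13.1] [315.1 104.1]
wrist cap_center 0.66 [641.5 201.7 146.4] [256.  202.4]
wrist cap_top 0.96 [674.3 319.5  26.4] [316.9 103.3]
wrist cap_top 0.77 [637.3 200.2 166.7] [251.2 209.7]
scene cap_center 0.9 [637.1 203.  144.2] [304.1 247.8]
scene cap_center 0.65 [341.9 481.7  27. ] [363.6 162.8]
scene cap_center 0.54 [675.2 316.8   9.7] [352.4 282.8]
scene cap_top 0.75 [340.8 477.5  47.3] [363.3 157.7]
scene cap_top 0.61 [671.  317.5  27.5] [353.3 277.4]
scene cap_top 0.57 [643.7 203.  163.1] [305.8 245.4]
scene neck 0.72 [643.6 203.4 151.7] [305.5 248.4]
```

View pics/wrist3.png

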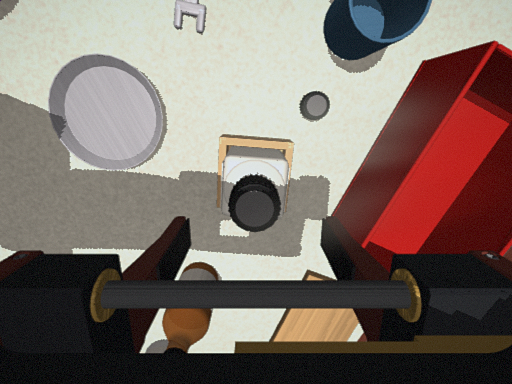

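```bash
python3 -c "
from h import *
p=ctrl.get_image('wrist')
K=np.array(p['camera_matrix']);R=cv2.Rodrigues(np.array(p['rvec'],float))[0];c=-R.T@np.array(p['tvec']).ravel()
g=p['pixels'].astype(int).max(2)
for u in [(254.5,205),(254.5,206)]:
  r=R.T@np.linalg.inv(K)@np.array([*u,1]); print(c+r*(163-c[2])/r[2])
print(g[205,215:295]); print(g[165:240,254])
"
```

```text
[638.17473923 204.13012733 163.        ]
[638.5751522  203.28178928 163.        ]
[124 129 136 124 126 130 125 114 137 138 143 147 142  81  19  15  16  23
  31  18  32  52  65  60  66  64  63  65  65  60  65  68  65  66  58  67
  64  66  63  68  61  65  64  63  66  64  66  68  65  71  66  69  68  67
  64  66  75  71  64  36  35  30  37  34  34  73 144 145 134 110 135 130
 126 133 133 131 132 136 136 136]
[228 227 228 229 228 229 229 233 241 240  94  27  31  34  24  28  26  27
  16  38  56  37  40  41  35  42  65  60  62  61  65  64  66  64  66  66
  65  62  67  67  68  66  67  65  67  66  67  67  66  68  70  70  70  68
  73  70  68  72  72  71  74  74  39  42  40  38  45 103 138 135 132 134
 139 138 141]
```

```bash
python3 -m handwheel '[[[0,0,0],[-1,4,0],1],[[0,0,0],[0,0,0],1],[[0,0,0],[0,0,12],1],[[0,0,0],[0,0,15],1],[[0,0,0],[0,0,14],1],[[0,0,0],[0,0,10],1],[[0,0,0],[0,0,5],1],[[0,0,0],[0,0,0],1],[[0,0,0],[0,0,0],1],[[0,0,0],[0,0,0],1]]'
python3 -c "
from h import *
to([639,202.3,139])
shot('wrist','wrist4.png');shot('scene','scene4.png')
"
```

```text
t: 4.98
ee_pos: [639.3, 201.4, 137.7]
orientation: [-3.065, -0.687, -0.015]
ft_force: [0.4, 0.2, -0.2]
width: 87.5
pos [639.3 201.4 137.7] yaw 0.441 z [ 0.009  0.003 -1.   ] q6 -0.154 w 87.5 F [ 0.4  0.2 -0.2] t 4.9833
tool delta [ 0.1 -1.  -1.3]
```

View pics/wrist4.png

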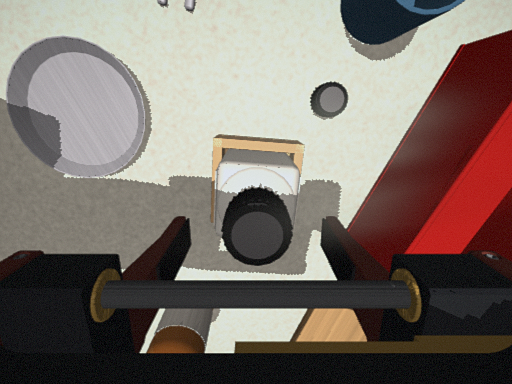

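View pics/scene4.png

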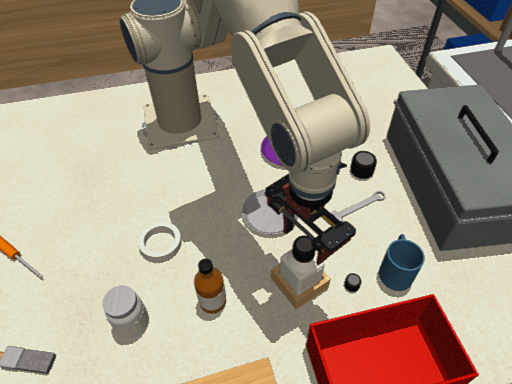

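```bash
python3 -c "
from h import *
np.set_printoptions(precision=1,suppress=True)
o=ctrl.get_obs(); R=Ro.from_rotvec(o['orientation']).as_matrix()
for n in ['scene','wrist']:
  p=shot(n,n+'5.png')
  for v in [(0,0,0),(44,0,8),(-44,0,8),(44,0,-11),(0,0,-72),(89,0,-72),(-89,0,-72),(0,0,-25)]: print(n,v,px(p,o['ee_pos']+R@np.array(v,float)))
  print(-cv2.Rodrigues(np.array(p['rvec'],float))[0].T@np.array(p['tvec']).ravel())
s=cv2.imread('pics/scene5.png')[150:310,220:400]; cv2.imwrite('pics/s5z.png',cv2.resize(s,None,fx=4,fy=3.7))
"
```

```text
scene (0, 0, 0) [303.5 250.5]
scene (44, 0, 8) [318.1 266.8]
scene (-44, 0, 8) [289.2 239. ]
scene (44, 0, -11) [318.9 262. ]
scene (0, 0, -72) [305.9 230.4]
scene (89, 0, -72) [339.3 261.1]
scene (-89, 0, -72) [276.1 203. ]
scene (0, 0, -25) [304.3 243.8]
[1071.7    7.8  887.1]
wrist (0, 0, 0) [255.8 219.1]
wrist (44, 0, 8) [312.3 215.1]
wrist (-44, 0, 8) [199.2 215. ]
wrist (44, 0, -11) [317.8 225.2]
wrist (0, 0, -72) [256.  277.2]
wrist (89, 0, -72) [438.4 277.2]
wrist (-89, 0, -72) [ 73.6 277.1]
wrist (0, 0, -25) [255.8 234. ]
[604.1 271.2 321.7]
```

View pics/s5z.png

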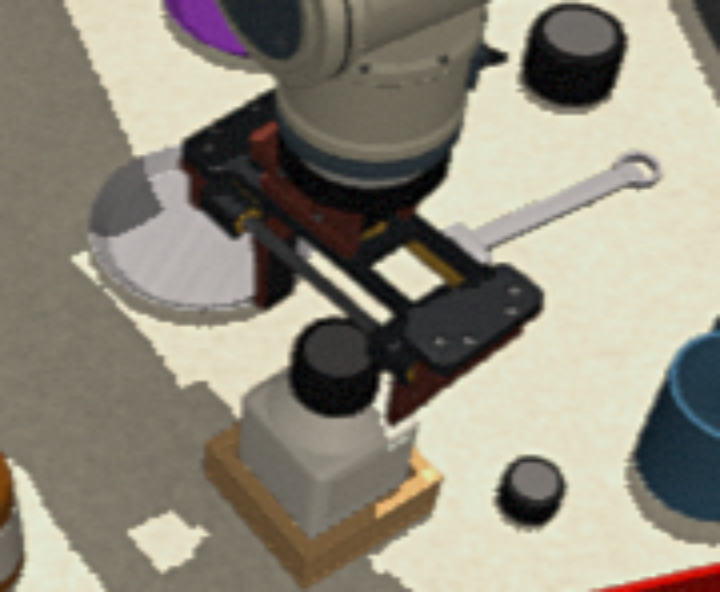

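The projected TCP and fingertips agree with the images, and the cap lies centred between the jaws. I'll close the gripper.

```bash
python3 -m handwheel '[[[0,0,0],[0,0,0],0],[[0,0,0],[0,0,0],0],[[0,0,0],[0,0,0],0],[[0,0,0],[0,0,0],0],[[0,0,0],[0,0,0],0],[[0,0,0],[0,0,0],0],[[0,0,0],[0,0,0],0],[[0,0,0],[0,0,0],0],[[0,0,0],[0,0,0],0],[[0,0,0],[0,0,0],0]]'
python3 -c "
from h import *
to([639,202.3,131])
"
```

```text
t: 6.02
ee_pos: [640.6, 201.8, 140.3]
orientation: [-3.064, -0.687, -0.022]
ft_force: [-0.3, -0.8, 0.6]
width: 44.0
pos [640.6 201.8 140.3] yaw 0.441 z [ 0.013  0.004 -1.   ] q6 -0.154 w 44.0 F [-0.3 -0.8  0.6] t 6.0167
tool delta [-1.4 -1.1  9.3]
```

```bash
python3 -m handwheel '[[[0,0,0],[0,0,2],0],[[0,0,0],[0,0,2],0],[[0,0,0],[0,0,2],0],[[0,0,0],[0,0,2],0],[[0,0,0],[0,0,1],0],[[0,0,0],[0,0,1],0],[[0,0,0],[0,0,0],0],[[0,0,0],[0,0,0],0],[[0,0,0],[0,0,0],0],[[0,0,0],[0,0,0],0]]'
python3 -c "
from h import *
to([639,202.3,131])
shot('scene','scene6.png')
"
```

```text
t: 6.85
ee_pos: [640.7, 201.8, 137.5]
orientation: [-3.064, -0.687, -0.024]
ft_force: [-3.2, -1.0, 5.8]
width: 43.7
pos [640.7 201.8 137.5] yaw 0.441 z [ 0.015  0.005 -1.   ] q6 -0.154 w 43.7 F [-3.2 -1.   5.8] t 6.85
tool delta [-1.5 -1.2  6.5]
```

```bash
python3 -m handwheel '[[[0,0,0],[0,0,3],0],[[0,0,0],[0,0,3],0],[[0,0,0],[0,0,3],0],[[0,0,0],[0,0,3],0],[[0,0,0],[0,0,3],0],[[0,0,0],[0,0,3],0],[[0,0,0],[0,0,3],0],[[0,0,0],[0,0,3],0],[[0,0,0],[0,0,3],0],[[0,0,0],[0,0,3],0]]'
python3 -c "
from h import *
to([639,202.3,131])
shot('scene','scene7.png');shot('wrist','wrist7.png')
"
```

```text
t: 7.73
ee_pos: [641.0, 201.9, 130.8]
orientation: [-3.064, -0.686, -0.03]
ft_force: [-10.0, -2.8, 23.1]
width: 43.5
pos [641.  201.9 130.8] yaw 0.44 z [ 0.018  0.006 -1.   ] q6 -0.153 w 43.5 F [-10.   -2.8  23.1] t 7.7333
tool delta [-1.6 -1.2 -0.3]
```

View pics/wrist7.png

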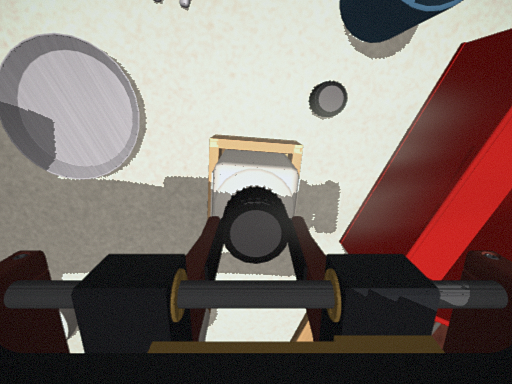

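Pressed about 9 mm at 23 N, so the cap is bottomed. Next I turn it anticlockwise (tool −z) while keeping the press.

```bash
python3 -m handwheel '[[[0,-0.005,-0.1],[-0.5,0,2],0],[[0,-0.005,-0.1],[-0.5,0,2],0],[[0,-0.005,-0.1],[0,0,2],0],[[0,0,-0.1],[0,0,2],0],[[0,0,-0.1],[0,0,2],0],[[0,0,-0.1],[0,0,2],0],[[0,0,-0.1],[0,0,2],0],[[0,0,-0.1],[0,0,2],0],[[0,0,-0.1],[0,0,2],0],[[0,0,-0.1],[0,0,2],0]]'
python3 -c "
from h import *
to([639,202.3,131])
print(ctrl.get_obs()['moment'])
shot('scene','scene8.png');shot('wrist','wrist8.png')
"
```

```text
t: 8.67
ee_pos: [641.4, 202.4, 131.0]
orientation: [2.311, 2.116, 0.015]
ft_force: [-6.9, -1.5, 15.6]
width: 43.5
pos [641.4 202.4 131. ] yaw 1.483 z [ 0.012  0.001 -1.   ] q6 -1.191 w 43.5 F [-6.9 -1.5 15.6] t 8.6667
tool delta [-0.3 -2.4 -0. ]
[-0.18903237  1.18154176 -0.1336043 ]
```

View pics/wrist8.png

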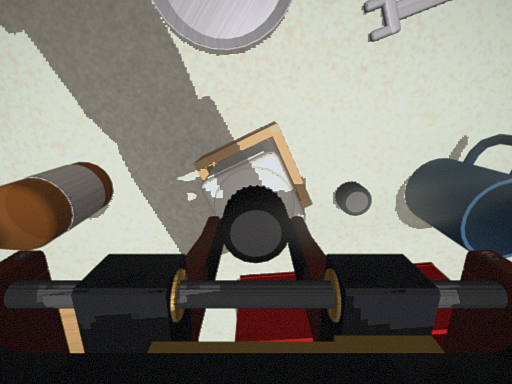

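Turned 1.04 rad with the press held. Another 0.38 rad, then ease off.

```bash
python3 -m handwheel '[[[0,0,-0.1],[0,0,2],0],[[0,0,-0.1],[0,0,2],0],[[0,0,-0.1],[0,0,2],0],[[0,0,-0.08],[0,0,1],0],[[0,0,0],[0,0,0],0],[[0,0,0],[0,0,0],0],[[0,0,0],[0,0,-1],0],[[0,0,0],[0,0,-2],0],[[0,0,0],[0,0,-2],0],[[0,0,0],[0,0,-2],0]]'
python3 -c "
from h import *
to([639,202.3,131])
shot('scene','scene9.png');shot('wrist','wrist9.png')
"
```

```text
t: 9.6
ee_pos: [640.4, 202.5, 141.7]
orientation: [1.848, 2.529, 0.015]
ft_force: [-1.9, -0.1, -0.7]
width: 44.1
pos [640.4 202.5 141.7] yaw 1.88 z [ 0.013  0.002 -1.   ] q6 -1.589 w 44.1 F [-1.9 -0.1 -0.7] t 9.6
tool delta [ 0.3 -1.5 10.6]
```

View pics/wrist9.png

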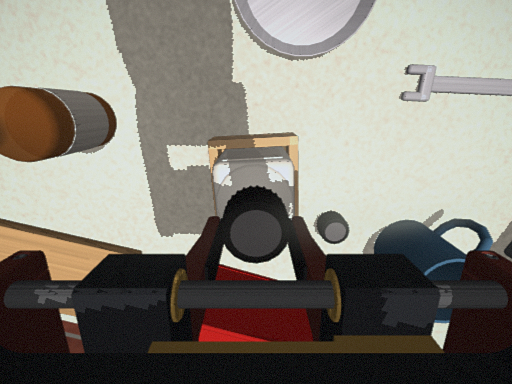

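```bash
python3 -m handwheel '[[[0,0,0],[0,0,-3],0],[[0,0,0],[0,0,-3],0],[[0,0,0],[0,0,-4],0],[[0,0,0],[0,0,-4],0],[[0,0,0],[0,0,-5],0],[[0,0,0],[0,0,-6],0],[[0,0,0],[0,0,-8],0],[[0,0,0],[0,0,-10],0],[[0,0,0],[0,0,-10],0],[[0,0,0],[0,0,-10],0]]'
python3 -c "
from h import *
np.set_printoptions(precision=1,suppress=True)
to([426,186,80])
p=shot('wrist','wrist10.png')
for p in [p,shot('scene','scene10.png'),shot('top','top10.png')]:
  for q in ['dish_floor','cap_center','neck']:
    for d in ctrl.spot_point(p,q)[:3]:
            X=w(p,d['position']); print(q,round(d['score'],2),X,px(p,X))
"
```

```text
t: 10.53
ee_pos: [638.9, 202.3, 207.9]
orientation: [1.849, 2.53, 0.012]
ft_force: [0.3, 0.4, -0.6]
width: 43.7
pos [638.9 202.3 207.9] yaw 1.88 z [ 0.  0. -1.] q6 -1.589 w 43.7 F [ 0.3  0.4 -0.6] t 10.5333
tool delta [  49.4 -209.2  125.6]
dish_floor 0.89 [431.6 183.4   2.1] [290.9   5.6]
cap_center 0.82 [677.5 320.6  15.3] [321.4 212.1]
cap_center 0.64 [639.  204.  215.8] [257.3 224.6]
neck 0.96 [640.3 197.9 151.2] [250.3 195.2]
dish_floor 0.86 [428.4 186.2  -0.3] [269.8 213.1]
dish_floor 0.83 [212.3 290.5   0. ] [285.  150.3]
cap_center 0.69 [638.4 205.  214.4] [307.8 228.6]
cap_center 0.56 [342.  479.8  20.6] [362.5 164.5]
cap_center 0.55 [674.4 317.3  13.5] [352.8 281.7]
neck 0.95 [641.9 202.5 150.4] [304.8 248.1]
dish_floor 0.69 [ 638.7 -182.8   -2.9] [359.1 128.6]
dish_floor 0.57 [210.2 293.5   5.9] [211.3 258.8]
cap_center 0.96 [341.9 479.4  22.8] [153.5 216.9]
```

View pics/wrist10.png

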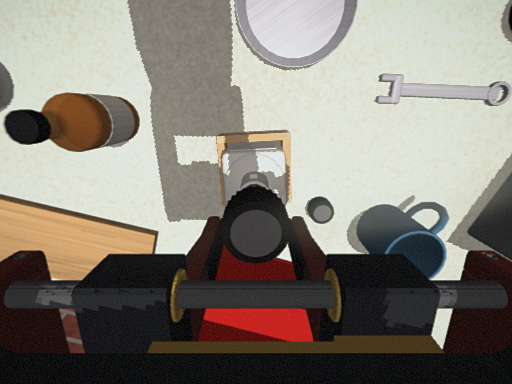

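View pics/scene10.png

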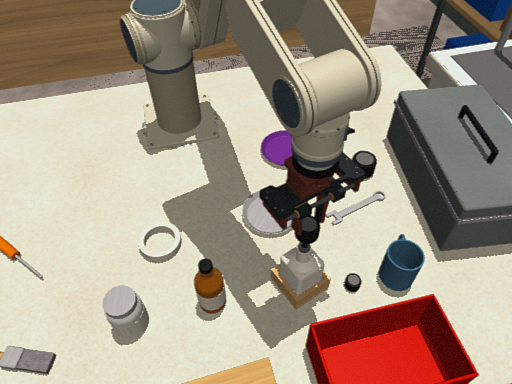

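Cap is off: it is in the jaws at wrist px (257,230), and the bare neck shows at (255,183). I'll go over the steel dish at about (429,185).

```bash
python3 -m handwheel '[[[0,0,0],[7,-30,0],0],[[0,0,0],[7,-30,0],0],[[0,0,0],[7,-30,0],0],[[0,0,0],[7,-30,0],0],[[0,0,0],[7,-30,0],0],[[0,0,0],[7,-30,0],0],[[0,0,0],[3,-15,20],0],[[0,0,0],[0,0,30],0],[[0,0,0],[0,0,30],0],[[0,0,0],[0,0,20],0]]'
python3 -c "
from h import *
np.set_printoptions(precision=1,suppress=True)
to([429,185,13])
p=shot('wrist','wrist11.png')
for p in [p,shot('scene','scene11.png')]:
  for q in ['dish_floor','cap_center']:
    for d in ctrl.spot_point(p,q)[:3]:
            X=w(p,d['position']); print(q,round(d['score'],2),X,px(p,X))
"
```

```text
t: 11.97
ee_pos: [435.3, 186.2, 104.1]
orientation: [1.846, 2.525, 0.027]
ft_force: [0.1, -0.7, 0.1]
width: 43.7
pos [435.3 186.2 104.1] yaw 1.879 z [ 0.  0. -1.] q6 -1.495 w 43.7 F [ 0.1 -0.7  0.1] t 11.9667
tool delta [ 0.8 -8.5 91. ]
dish_floor 0.69 [427.4 185.6   4.5] [256.8 175.2]
cap_center 0.7 [435.4 185.3 110.3] [253.8 222.7]
dish_floor 0.78 [430.6 190.8  -1.1] [271.6 213.6]
dish_floor 0.72 [211.4 291.3   0.6] [285.2 149.9]
cap_center 0.57 [339.7 480.   24.5] [362.5 162.9]
cap_center 0.51 [676.  317.9  11.9] [353.2 282.6]
```

View pics/wrist11.png

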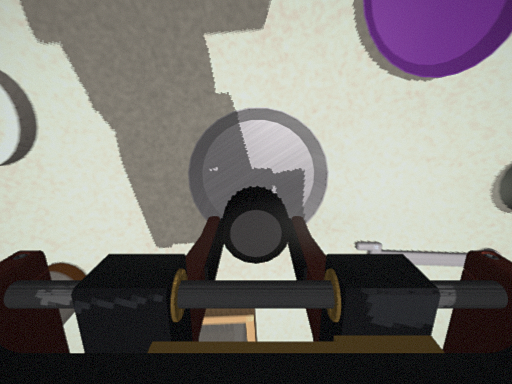

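View pics/scene11.png

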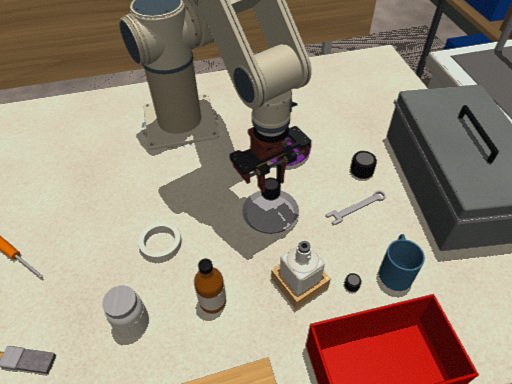

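The dish (wrist px 258,173) lies about 8 mm in −y of the tool. I'll shift, then descend to about 25 mm.

```bash
python3 -m handwheel '[[[0,0,0],[0,-8,10],0],[[0,0,0],[0,0,15],0],[[0,0,0],[0,0,15],0],[[0,0,0],[0,0,12],0],[[0,0,0],[0,0,10],0],[[0,0,0],[0,0,6],0],[[0,0,0],[0,0,3],0],[[0,0,0],[0,0,0],0],[[0,0,0],[0,0,0],0],[[0,0,0],[0,0,0],0]]'
python3 -c "
from h import *
to([429,185,13])"
```

```text
t: 13.1
ee_pos: [443.4, 189.2, 44.3]
orientation: [1.839, 2.511, 0.063]
ft_force: [0.1, 0.2, -0.6]
width: 43.5
pos [443.4 189.2  44.3] yaw 1.878 z [ 0.047  0.016 -0.999] q6 -1.493 w 43.5 F [ 0.1  0.2 -0.6] t 13.1
tool delta [  0.3 -16.5  30.5]
```

```bash
python3 -c "
from h import *
o=ctrl.get_obs();print(np.round(o['qpos'],3))"
```

```text
[ 0.38   0.463  2.069 -0.005  0.56  -1.493]
```

```bash
python3 -m handwheel '[[[0.02,0,0],[0,-6,0],0],[[0.02,0,0],[0,-6,0],0],[[0.01,0,0],[0,-4,0],0],[[0,0,0],[0,0,0],0],[[0,0,0],[0,0,0],0],[[0,0,0],[0,0,5],0],[[0,0,0],[0,0,5],0],[[0,0,0],[0,0,3],0],[[0,0,0],[0,0,0],0],[[0,0,0],[0,0,0],0]]'
python3 -c "
from h import *
to([429,185,13])"
```

```text
t: 13.93
ee_pos: [427.2, 184.2, 30.7]
orientation: [-1.854, -2.532, 0.004]
ft_force: [-0.1, -0.6, -0.9]
width: 43.7
pos [427.2 184.2  30.7] yaw 1.878 z [-0.004 -0.    -1.   ] q6 -1.5 w 43.7 F [-0.1 -0.6 -0.9] t 13.9333
tool delta [ 0.2  2.1 17.7]
```

```bash
python3 -m handwheel '[[[0,0,0],[0,0,3],0],[[0,0,0],[0,0,3],0],[[0,0,0],[0,0,3],0],[[0,0,0],[0,0,2],0],[[0,0,0],[0,0,1],0],[[0,0,0],[0,0,1],0],[[0,0,0],[0,0,0],0],[[0,0,0],[0,0,0],0],[[0,0,0],[0,0,0],0],[[0,0,0],[0,0,0],0]]'
python3 -c "
from h import *
to([429,185,13])
np.set_printoptions(precision=1,suppress=True)
p=shot('scene','scene12.png')
for d in ctrl.spot_point(p,'cap_center')[:3]:
            X=w(p,d['position']); print(round(d['score'],2),X,px(p,X))
s=cv2.imread('pics/scene12.png')[120:260,190:350]; cv2.imwrite('pics/s12z.png',cv2.resize(s,None,fx=4,fy=4))
"
```

```text
t: 14.77
ee_pos: [427.1, 184.2, 16.0]
orientation: [-1.854, -2.532, 0.004]
ft_force: [1.1, -0.7, -1.0]
width: 43.6
pos [427.1 184.2  16. ] yaw 1.878 z [-0.004 -0.    -1.   ] q6 -1.5 w 43.6 F [ 1.1 -0.7 -1. ] t 14.7667
tool delta [0.2 2.1 3. ]
0.78 [675.4 318.9  10.7] [353.4 282.5]
0.72 [425.8 184.4  20.9] [268.9 207.6]
0.72 [341.7 480.7  22.2] [362.9 164. ]
```

View pics/s12z.png

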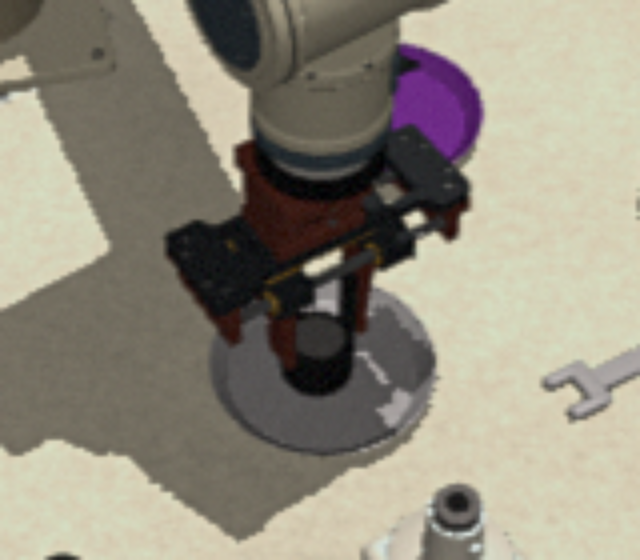

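The cap is inside the dish (zoom px 318,350), with no contact force yet. I'll creep down.

```bash
python3 -m handwheel '[[[0,0,0],[0,0,0.7],0],[[0,0,0],[0,0,0.7],0],[[0,0,0],[0,0,0.7],0],[[0,0,0],[0,0,0.7],0],[[0,0,0],[0,0,0],0],[[0,0,0],[0,0,0],0],[[0,0,0],[0,0,0],0],[[0,0,0],[0,0,0],0],[[0,0,0],[0,0,0],0],[[0,0,0],[0,0,0],0]]'
python3 -c "
from h import *
to([429,185,13])"
```

```text
t: 15.7
ee_pos: [427.6, 184.2, 14.2]
orientation: [-1.854, -2.533, 0.003]
ft_force: [0.4, 0.6, 2.2]
width: 43.8
pos [427.6 184.2  14.2] yaw 1.878 z [-0.003  0.    -1.   ] q6 -1.5 w 43.8 F [0.4 0.6 2.2] t 15.7
tool delta [0.3 1.6 1.2]
```

```bash
python3 -m handwheel '[[[0,0,0],[0,0,0.7],0],[[0,0,0],[0,0,0.7],0],[[0,0,0],[0,0,0.7],0],[[0,0,0],[0,0,0.7],0],[[0,0,0],[0,0,0.5],0],[[0,0,0],[0,0,0],0],[[0,0,0],[0,0,0],0],[[0,0,0],[0,0,0],0],[[0,0,0],[0,0,0],0],[[0,0,0],[0,0,0],0]]'
python3 -c "
from h import *
to([429,185,13])"
```

```text
t: 16.53
ee_pos: [427.7, 184.2, 14.2]
orientation: [-1.854, -2.533, 0.002]
ft_force: [-1.1, -0.6, 3.8]
width: 43.8
pos [427.7 184.2  14.2] yaw 1.878 z [-0.003  0.    -1.   ] q6 -1.5 w 43.8 F [-1.1 -0.6  3.8] t 16.5333
tool delta [0.4 1.4 1.2]
```

It's firmly down: z has stopped and the force is rising. I'll open partially, since the fingers must stay inside the rim.

```bash
python3 -m handwheel '[[[0,0,0],[0,0,0],0.55],[[0,0,0],[0,0,0],0.6],[[0,0,0],[0,0,0],0.7],[[0,0,0],[0,0,0],0.7],[[0,0,0],[0,0,0],0.7],[[0,0,0],[0,0,0],0.7],[[0,0,0],[0,0,0],0.7],[[0,0,0],[0,0,0],0.7],[[0,0,0],[0,0,0],0.7],[[0,0,0],[0,0,0],0.7]]'
python3 -c "
from h import *
to([429,185,13])"
```

```text
t: 17.37
ee_pos: [427.6, 184.2, 13.7]
orientation: [-1.854, -2.533, 0.003]
ft_force: [-0.4, -0.5, 0.2]
width: 61.6
pos [427.6 184.2  13.7] yaw 1.878 z [-0.003  0.    -1.   ] q6 -1.5 w 61.6 F [-0.4 -0.5  0.2] t 17.3667
tool delta [0.4 1.6 0.7]
```

```bash
python3 -m handwheel '[[[0,0,0],[0,0,-3],0.7],[[0,0,0],[0,0,-5],0.7],[[0,0,0],[0,0,-8],0.7],[[0,0,0],[0,0,-10],0.7],[[0,0,0],[0,0,-15],0.7],[[0,0,0],[0,0,-20],0.7],[[0,0,0],[0,0,-20],0.7],[[0,0,0],[0,0,-20],0.7],[[0,0,0],[0,0,-10],0.7],[[0,0,0],[0,0,0],0.7]]'
python3 -c "
from h import *
np.set_printoptions(precision=1,suppress=True)
to([429,185,13])
for n in ['scene','wrist']:
  p=shot(n,n+'13.png')
  for q in ['cap_center','dish_floor','round_bottle','jar']:
   for d in ctrl.spot_point(p,q)[:3]:
            X=w(p,d['position']); print(q,round(d['score'],2),X,px(p,X))
"
```

```text
t: 18.2
ee_pos: [427.7, 184.1, 135.9]
orientation: [-1.854, -2.533, 0.001]
ft_force: [-0.2, -0.3, 1.2]
width: 61.3
pos [427.7 184.1 135.9] yaw 1.878 z [-0.  0. -1.] q6 -1.499 w 61.3 F [-0.2 -0.3  1.2] t 18.2
tool delta [  0.4   1.7 122.9]
cap_center 0.64 [427.  181.4  15.1] [267.9 209.5]
cap_center 0.55 [674.1 314.   14.6] [351.5 281.7]
dish_floor 0.7 [213.  290.    1.2] [284.9 150.2]
dish_floor 0.65 [428.5 187.5  -1.9] [270.2 213.4]
round_bottle 0.56 [639.8  -4.    1.5] [212.1 302. ]
round_bottle 0.49 [ 639.5 -180.7   -1.5] [133.2 320.6]
cap_center 0.69 [426.5 185.8  22.1] [256.9 183.5]
dish_floor 0.91 [213.5 292.5   3.5] [416.6  20.3]
```

View pics/scene13.png

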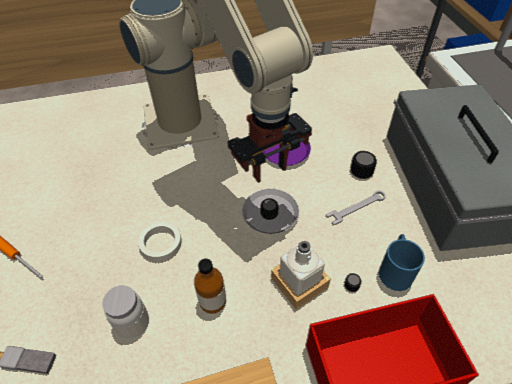

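View pics/wrist13.png

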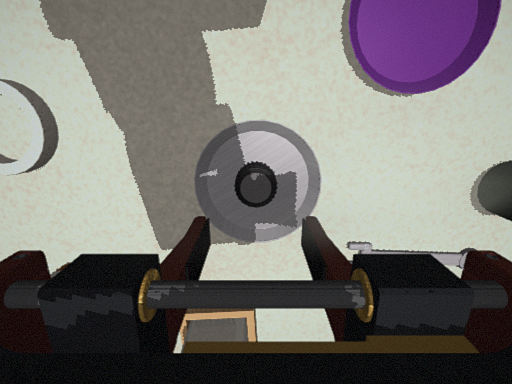

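The cap stands upright in the middle of the steel dish (scene px 269,208; wrist px 256,184). The gripper is clear, and the amber bottle (210,290) and jar (124,308) are upright.

```bash
python3 -c "
from workcell import ctrl
print(ctrl.close_job())"
```

```text
the job is handed in; nothing more can be done
None
```

I opened the square bottle, set its cap in the steel dish and handed the job in after about 18 s of the 43 s allowed; no verdict was reported.

- **Opening:** I pressed the cap about 9 mm (23 N peak), which bottomed it. I kept the press on until it had turned about 1.4 rad anticlockwise, then lifted it off without any pull force.
- **Placing:** I lowered the cap into the dish until the force reached about 3.8 N and it stopped moving down. I then opened the jaws to 62 mm and backed off 120 mm.
- **Last checks:** The final pictures show the cap upright and within about 5 mm of the dish centre, its centre at about 20 mm height. The gripper is clear, and the amber bottle and jar are standing.
- **What disagreed:**
  - On the way down to the dish the tool drifted about 15 mm sideways and tilted 0.05 rad. I corrected that before the cap reached the dish.
  - In the last scene picture the network also put an amber-bottle detection on the jar, at low score, and did not report the jar itself. The picture shows both clearly.

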